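# Vent the vacuum manifold with its pull knob

### The job

The vacuum manifold on the bench has to be vented. Pull its vent knob, the one with the broad round head, straight up to its detent and leave it out for two seconds, then push it fully home again and let go. Leave the manifold's crossbar knob and slim turning knob as they are.

Things in the scene. Friction and masses are not known exactly. Their poses are not given: they have to be found in the camera images.
- vent_grip (a point): Middle of the vent knob's head, on its axis: an upright black ribbed cylinder 34 mm across, 24 mm high, flat-topped, on a 12 mm steel stem; a nut 21 mm wide, 4 mm high, surrounds the stem. Home, the point is 26 mm above its grey valve block's flat top, 93 mm above the bench. z: up, the pull; y: along the row of three blocks; x: across the row. Loose things by the manifold are under 75 mm high.
- vent_knob (a joint): How far the vent knob is pulled up, m: 0 fully home (its start), 0.025 at the out detent, the end of its travel. It snaps over at mid-stroke: below 0.0125 it springs back home, above it springs out to the detent; it stays at either end by itself. Either way takes about 5 N. Beware: a clear glass pane 0.5 m high stands on the bench's right, at y = -0.21 from x = 0.36 to 0.87; pass in front of it.
- bar_knob (a joint): How far the crossbar knob is pulled up, m: 0 is home, its start. A black bar 50 x 14 x 14 mm along the row, 20 to 34 mm above the middle of its block. The three grey valve blocks, 56 mm square, stand 82 mm apart in any order on an aluminium bar (270 mm long, 76 mm wide, fixed to the bench).
- needle_mark (a point): Tip of the pointer fin at the foot of the slim turning knob, 18 mm from that knob's upright axis (the point's x axis points outwards along the fin), 10 mm above its block. The slim knob is a black ribbed cylinder 20 mm across, its top 32 mm above its block. Its starting angle varies.

How it is judged:
By the outcome, as a careful person would: the job done as asked, in the order asked, and still so for the second after the job is handed in, with the robot touching nothing.
It also fails if it takes over 35 s, if anything falls off the work surface, if the arm or the gripper's body presses on something with over 40 N, if the wrist force passes 120 N, or if a joint passes its speed limit or range.

### The arm

A 6-joint arm with a two-finger parallel gripper is mounted at the origin on a cart in front of the work surface, level with it; the furniture and walls round the work are solid. World frame = base frame: x ahead of the robot, y to its left, z up, the work surface at z = 0. Lengths are in m, angles in rad, forces in N, time in s.
With the tool pointing down it reaches from about 0.425 to 0.95 m from the base axis. Payload 14.7 kg.
Tool frame: the origin (TCP) lies where the fingers leave the gripper's body, on its centre line; the fingertips stand 73 mm ahead of it and the grasp point (between the pads) lies 54 mm ahead of it (bot.grip_point_offset is the distance from the TCP to the grasp point, in m); z points along the fingers, y is the direction in which the jaws open and shut (so a half turn about z gives the same grasp; the last joint's range is limited). The gripper opens to 85 mm and grips with 20 to 120 N. Pads are 22 mm wide; open, the fingers measure 114 mm over their backs; the gripper's body (76 mm by 85 mm) begins 54 mm behind the grasp point. The pads swing forward as they close: fully open they stand 13 mm farther back than shut.
Start: joints at [-1.376, 0.48, 1.596, -0, 1.065, -0.047], TCP at [0.156, -0.631, 0.304] pointing down, gripper open.
Joint ranges: [-2.75, 2.75], [-0.82, 2.05], [0.23, 2.67], [-1.56, 4.7], [0.09, 2.69], [-2.92, 2.92]. Speed limits (rad/s): [1.89, 1.89, 2.39, 3.01, 3.01, 3.01].

### API

Orientations are given as a rotation vector (axis times angle).
In Python, from rig import telemetry, optics, bot, models gives the robot as it stands.
- The arm moves only by the tool jog_arm, never from a script. Its argument "commands" is one flat list of numbers, 5 for each row, row after row: the finger opening in m, from 0 to 0.0854, then the shift along the tool's x, y, z in m, then the turn about the tool's z in degrees. A call has 1 to 20 rows; each row shifts and turns the pose as measured when the row begins, along the tool's axes as they then stand; what a row does not reach is not made up. A row lasts 1/12 s, in which the tool goes at most 41.7 mm and 7.16 degrees, less where a joint would pass 70% of its speed; a pose out of reach is approached as far as the arm can. A call with a gripper value outside its range is refused whole. The fingers move at their own pace and stop on an object; the grip force is fixed at half the most. Time passes only in rows, so rows that do not move let the fingers close. It gives the time, the measured TCP pose, the force and the opening at its end, in the units of the state.
- telemetry.state(): the state, without advancing time (a new reading comes with each control period).
- optics.read_camera(name): name is "scene" or "top"; returns a dict with "img" (384x512x3 uint8, red, green, blue), "depth" (384x512 float32, m along the optical axis (not along the pixel's ray), 0 where there is no reading), "fx", "fy", "cx", "cy" (pixels), "extrinsics" (4x4, takes a point from world to camera coordinates). Camera axes: x right, y down, z forward; pixel columns grow to the right and rows downward; lengths in m; the calibration is good to about 2 mm. A picture is of the moment at which its call begins.
- bot.hand_in(): hands the job in, once; it reports no verdict.
Trained networks look in a picture, given as the dict that the camera call returned (one of the last four; its "shot" number tells which), for a name from the list of things; names that differ only in an ending like _2 or _b are one class to them, and where a whole thing is asked for, a point or a joint stands for the part that bears it (a point fixed in the world has none). Each returns a list of dicts, best first, with "score" (0 to 1); they miss things now and then, are a little off and sometimes report something else, mostly with a low value. They report only what shows in the picture. A call takes as long as a camera call.
- models.recognise(picture, label): "extent" ([centre column, centre row, width, height] in pixels, round what is visible of it).
- models.cut_out(picture, label): "region" (384x512 bool, what is visible of it) and "extent" ([centre column, centre row, width, height] in pixels, round what is visible of it).
- models.spot_point(picture, label): "position" ([column, row] in pixels: a listed point, or the origin of a listed thing).
The state is a dict: "time": time; "qpos": joint angles; "qd": joint speeds; "effort": joint torques, N m; "tool_pos": TCP position; "tool_rot": TCP orientation; "ft_force": force on the tool from outside, world axes, zero at the start; "wrist_torque": the same for the moment, N m; "width": opening from 0.0 (shut) to 1.0 (fully open).
Only numpy, scipy, OpenCV 4.12 (cv2) and the standard library are available. Lean on these libraries where they do the work, as an engineer would, in place of code of your own. Each camera call takes 0.05 s, during which the arm holds its last target.

## Working session

There is one attempt and no reset: what is moved stays moved. The work goes in short steps, Python scripts to look and compute and a tool call to move; the robot and the scene stay as the last step left them, time stands still between calls to the robot, and variables do not carry over. Pictures are saved under pics/ and viewed, and the job is handed in when it is done.

Besides the shell and the picture viewer there is one more tool, called after "Call:" as name(argument=value, ...), one argument or row to a line, values as JSON. jog_arm: Moves the arm, as the interface text tells. Its arguments: {"type":"object","properties":{"commands":{"type":"array"}},"required":["commands"]}

```bash
mkdir -p pics
cat > h.py <<'E'
import numpy as np, cv2
from rig import telemetry, optics, bot, models
def world(p,u,v,z):
    K=np.array([(u-p['cx'])/p['fx'],(v-p['cy'])/p['fy'],1])*z
    E=np.array(p['extrinsics']); return E[:3,:3].T@(K-E[:3,3])
def cloud(p):
    v,u=np.mgrid[0:384,0:512]; d=p['depth']
    K=np.stack([(u-p['cx'])/p['fx']*d,(v-p['cy'])/p['fy']*d,d],-1)
    E=np.array(p['extrinsics']); return (K-E[:3,3])@E[:3,:3]
def save(p,n): cv2.imwrite('pics/'+n,cv2.cvtColor(p['img'],cv2.COLOR_RGB2BGR))
E
python3 - <<'E'
from h import *
s=telemetry.state(); print(s)
for c in ('top','scene'):
    p=optics.read_camera(c); save(p,c+'1.png'); C=cloud(p); print(c,p['fx'],np.round(p['extrinsics'],3).tolist())
    for l in ('vent_grip','needle_mark'):
        for r in models.spot_point(p,l)[:3]:
            u,v=r['position']; i,j=int(round(v)),int(round(u)); print(l,r['score'],u,v,np.round(C[i,j],3))
    for l in ('vent_knob','bar_knob','needle_mark'):
        for r in models.cut_out(p,l)[:2]:
            m=r['region']&(p['depth']>0); print(l,r['score'],r['extent'],m.sum(),np.round(np.median(C[m],0),3),np.round(C[m].max(0),3))
E
```

```text
{'time': 0.0, 'qpos': array([-1.37560098e+00,  4.80858840e-01,  1.59688052e+00, -1.66210019e-05,
        1.06507953e+00, -4.66221645e-02]), 'qd': array([-0.00048714,  0.00088602, -0.00104111,  0.00135182,  0.0010473 ,
        0.00111558]), 'effort': array([ 7.35553858e-04, -9.50648117e+01, -4.30191565e+01, -3.14042279e-05,
        1.21236747e-02, -5.62635319e-05]), 'tool_pos': array([ 0.15559323, -0.6307691 ,  0.30325233]), 'tool_rot': array([-3.11744287e+00, -3.78786452e-01,  1.65661868e-04]), 'ft_force': array([ 0.15602511, -0.20842834, -0.18952174]), 'wrist_torque': array([ 0.04422616, -0.01347353, -0.00020204]), 'width': 1.005187639508005}
top 383.63553803797225 [[0.013, -0.999, 0.031, 0.024], [-0.996, -0.016, -0.086, 0.524], [0.086, -0.03, -0.996, 0.943], [0.0, 0.0, 0.0, 1.0]]
vent_grip 0.57 247.2 201.5 [0.491 0.064 0.104]
needle_mark 0.45 214.1 210.0 [0.472 0.139 0.1  ]
vent_knob 0.71 [250.1, 204.8, 16.2, 17.2] 165 [0.484 0.057 0.105] [0.5   0.073 0.109]
needle_mark 0.52 [214.0, 215.4, 9.4, 5.9] 44 [0.465 0.137 0.1  ] [0.472 0.144 0.104]
scene 405.456640734251 [[-0.839, -0.543, -0.015, 0.462], [-0.358, 0.574, -0.736, 0.247], [0.408, -0.612, -0.677, 0.736], [0.0, 0.0, 0.0, 1.0]]
vent_grip 0.53 271.4 209.7 [0.478 0.065 0.104]
needle_mark 0.58 246.9 240.4 [0.506 0.114 0.043]
vent_knob 0.81 [269.9, 210.6, 17.1, 15.9] 240 [0.482 0.065 0.103] [0.5   0.074 0.108]
bar_knob 0.71 [272.1, 209.2, 16.5, 18.7] 247 [0.482 0.063 0.103] [0.518 0.074 0.108]
bar_knob 0.56 [282.1, 185.8, 10.9, 19.4] 133 [ 0.503 -0.019  0.099] [0.573 0.002 0.103]
needle_mark 0.52 [257.6, 241.8, 15.0, 13.5] 164 [0.462 0.14  0.093] [0.486 0.147 0.101]
```

Run:
```python
import cv2
a=cv2.imread('pics/top1.png');b=cv2.imread('pics/scene1.png')
cv2.imwrite('pics/topz.png',cv2.resize(a[120:300,130:370],(800,600),interpolation=3))
cv2.imwrite('pics/scenez.png',cv2.resize(b[120:300,150:390],(800,600),interpolation=3))
```

```text
(no output)
```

View pics/topz.png

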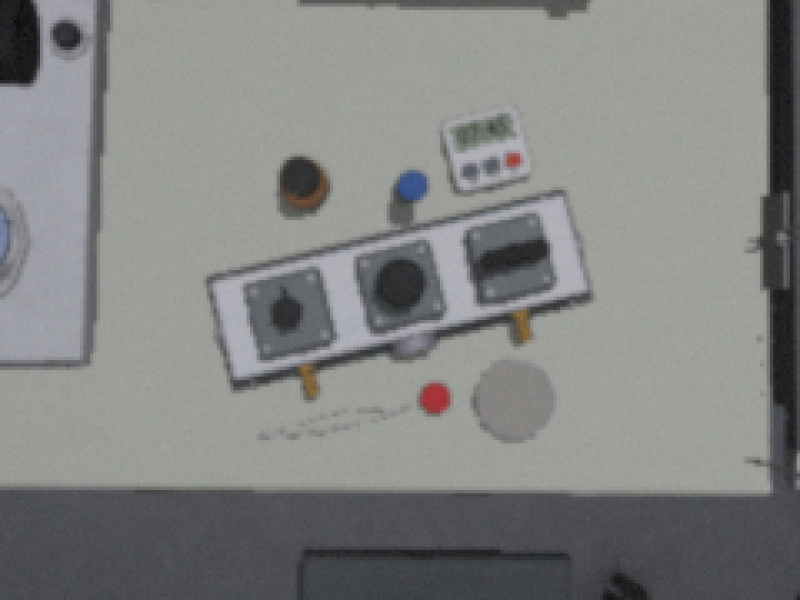

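View pics/scenez.png

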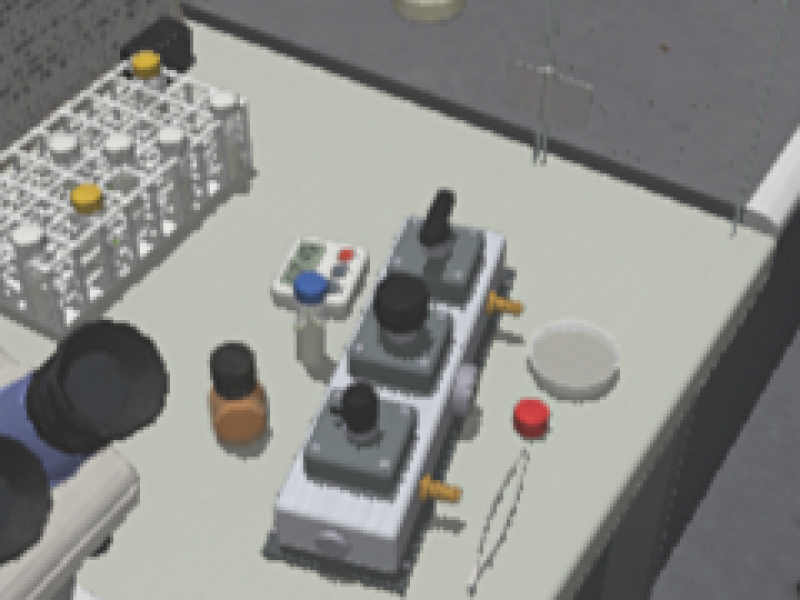

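View pics/top1.png

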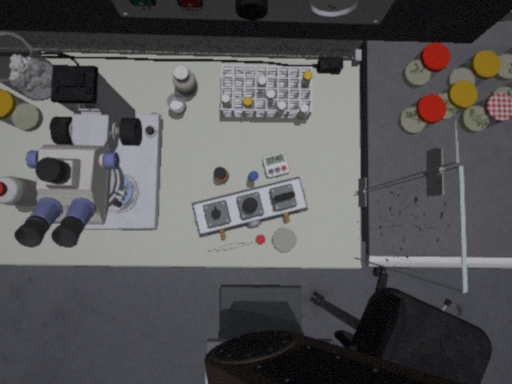

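View pics/scene1.png

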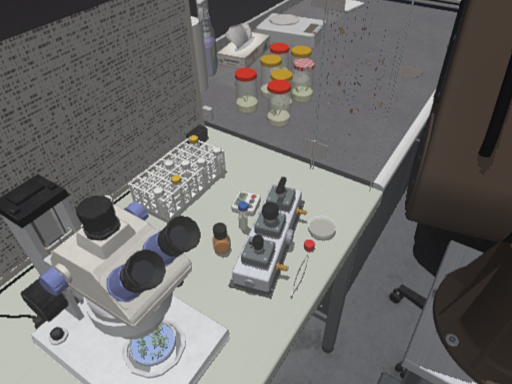

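The vent knob is the round head in the middle block, at top image (250,205) and scene image (270,210). The crossbar is on the robot's right and the slim knob on its left. Next I'll refine the vent axis and check the path for obstacles.

Run:
```python
from h import *
for c in ('top','scene'):
    p=optics.read_camera(c); C=cloud(p); d=p['depth']>0
    r=max(models.cut_out(p,'vent_knob'),key=lambda r:r['score']); m=r['region']&d
    print(c,r['extent'],r['score'])
    T=C[m&(C[...,2]>0.098)]; 
    (cx,cy),rad=cv2.minEnclosingCircle(T[:,:2].astype(np.float32)); print('top pts',len(T),T.mean(0).round(4),'circ',cx,cy,rad)
    # dark pixels in neighbourhood near head height
    g=p['img'].max(-1); n=(np.hypot(C[...,0]-.487,C[...,1]-.06)<.035)&(C[...,2]>.09)&d
    T=C[n]; print('n',n.sum(),T.mean(0).round(4),T.min(0).round(3),T.max(0).round(3),np.median(T[:,2]))
    for nm,(x,y) in dict(slim=(.465,.137),bar=(.503,-.02)).items():
        n=(np.hypot(C[...,0]-x,C[...,1]-y)<.04)&(C[...,2]>.078)&d; T=C[n]
        print(nm,n.sum(),T.mean(0).round(4),T.min(0).round(3),T.max(0).round(3))
        if nm=='bar':
            w,v=np.linalg.eigh(np.cov(T[:,:2].T)); print(v[:,1])
    # bar/aluminium rectangle: z in 0.03..0.075
    n=(C[...,2]>.03)&(C[...,2]<.12)&d&(np.hypot(C[...,0]-.487,C[...,1]-.06)<.16)
    print('rect',cv2.minAreaRect(C[n][:,:2].astype(np.float32)))
    # path clutter
    n=d&(C[...,0]<.42)&(C[...,0]>-.1)&(C[...,1]<.3)&(C[...,1]>-.9)&(C[...,2]>-.03)
    for x in np.arange(-.1,.42,.1):
        print(round(x,1),[ (lambda q: round(float(q.max()),2) if q.size else None)(C[...,2][n&(C[...,0]>=x)&(C[...,0]<x+.1)&(C[...,1]>=y)&(C[...,1]<y+.1)]) for y in np.arange(-.9,.3,.1)])
```

```text
top [250.3, 204.5, 16.1, 16.8] 0.46
top pts 166 [0.4847 0.0579 0.105 ] circ 0.48461708426475525 0.057861991226673126 0.016940543428063393
n 172 [0.4844 0.0581 0.1048] [0.468 0.043 0.092] [0.5   0.075 0.109] 0.10498845521732965
slim 70 [0.4644 0.1369 0.0977] [0.453 0.128 0.078] [0.482 0.146 0.103]
bar 133 [ 0.5054 -0.0208  0.1   ] [ 0.494 -0.045  0.089] [0.516 0.004 0.107]
[-0.26073653  0.96541   ]
rect ((0.48308584094047546, 0.058546870946884155), (0.2711890935897827, 0.17130433022975922), 81.94117736816406)
-0.1 [None, None, None, None, None, None, None, None, None, None, None, None]
0.0 [None, None, None, None, None, -0.02, -0.02, None, None, None, 0.0, None]
0.1 [None, None, None, None, None, -0.02, -0.02, 0.0, None, None, 0.38, None]
0.2 [None, None, None, None, None, -0.02, None, 0.57, 0.55, 0.5, 0.39, None]
0.3 [None, None, 0.0, 0.01, 0.0, 0.01, 0.51, 0.01, 0.02, 0.02, 0.01, 0.01]
0.4 [None, None, 0.0, 0.0, 0.01, 0.0, 0.51, 0.01, 0.02, 0.02, 0.05, 0.01]Traceback (most recent call last):
  File "<stdin>", line 4, in <module>
ValueError: max() iterable argument is empty
```

Run:
```python
from h import *
for c,pts in (('top',[(300,360),(250,345),(220,380),(350,365),(300,375),(370,380),(260,380),(260,300),(430,340),(362,192),(465,230),(300,345)]),('scene',[(470,100),(450,200),(500,250),(490,290),(480,40),(505,110),(505,200),(430,150)])):
    p=optics.read_camera(c); C=cloud(p)
    for u,v in pts: print(c,u,v,C[v,u].round(3),p['img'][v,u])
    E=np.array(p['extrinsics']); print(-E[:3,:3].T@E[:3,3])
b=cv2.imread('pics/scene1.png'); cv2.imwrite('pics/sr.png',cv2.resize(b[0:384,300:],(530,960*1)[:1]+(600,),interpolation=3))
b=cv2.imread('pics/top1.png'); cv2.imwrite('pics/tr.png',cv2.resize(b[230:384,190:],(800,383),interpolation=3))
```

```text
top 300 360 [ 0.252 -0.015  0.43 ] [5 0 6]
top 250 345 [0.242 0.054 0.33 ] [14 19 18]
top 220 380 [0.212 0.098 0.397] [39 32 32]
top 350 365 [ 0.263 -0.072  0.481] [11 15 13]
top 300 375 [ 0.25  -0.008  0.48 ] [ 7 12 11]
top 370 380 [ 0.265 -0.081  0.533] [ 6 12 16]
top 260 380 [0.238 0.042 0.465] [24 20 17]
top 260 300 [ 0.111  0.003 -0.725] [62 62 65]
top 430 340 [ 0.072 -0.538 -0.285] [41 34 38]
top 362 192 [ 0.519 -0.206  0.093] [56 57 59]
top 465 230 [ 0.433 -0.502  0.001] [118 122 126]
top 300 345 [ 0.251 -0.025  0.359] [16  8  7]
[0.44019529 0.06072871 0.98323665]
scene 470 100 [0.201 0.07  0.44 ] [69 58 52]
scene 450 200 [0.179 0.121 0.33 ] [52 44 40]
scene 500 250 [0.085 0.014 0.181] [30 26 25]
scene 490 290 [0.074 0.05  0.125] [32 27 25]
scene 480 40 [0.215 0.041 0.499] [68 59 52]
scene 505 110 [0.163 0.08  0.444] [16 16 18]
scene 505 200 [0.124 0.108 0.347] [59 51 45]
scene 430 150 [0.222 0.106 0.382] [66 58 52]
[0.17562296 0.55959006 0.68742995]
```

View pics/sr.png

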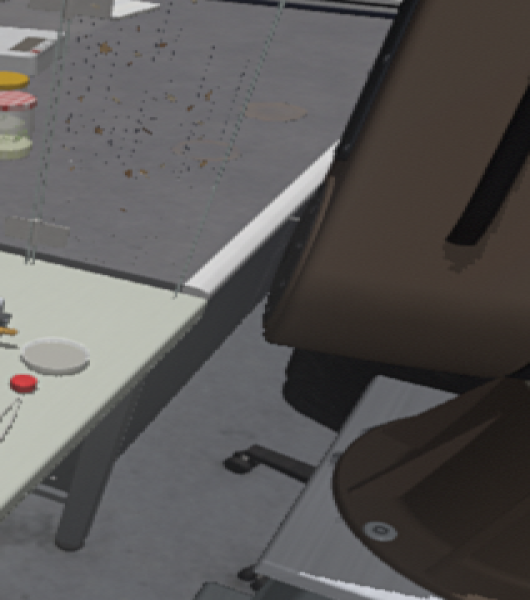

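View pics/tr.png

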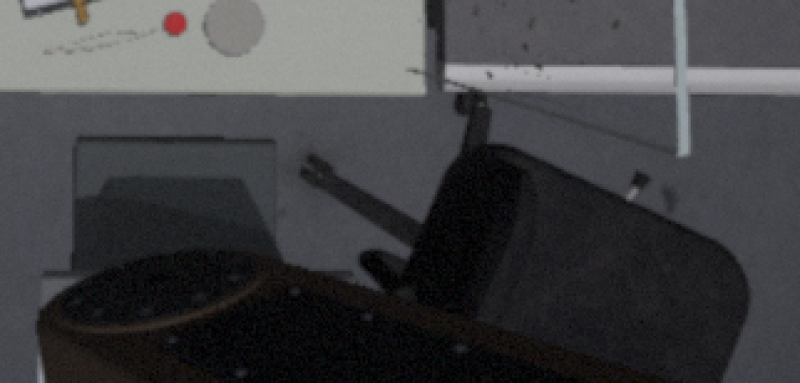

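The brown body is the robot's own offset upper arm. The knob measures (0.4845, 0.058), with a 17 mm radius and its top at 0.105, all as specified. I'll retract and raise first so the arm swings past in front of the pane.

Call:
jog_arm(
  commands=[0.0854,0,-0.035,-0.02,0,0.0854,0,-0.035,-0.02,0,0.0854,0,-0.035,-0.02,0,0.0854,0,-0.035,-0.02,0,0.0854,0,-0.035,-0.02,0,0.0854,0,-0.035,-0.02,0],
)

```text
time: 1.4
tool_pos: [0.1045, -0.4235, 0.4202]
tool_rot: [-3.109, -0.378, 0.001]
ft_force: [0.2, -0.3, 1.7]
width: 1.003
```

Run:
```python
from h import *
s=telemetry.state(); print(s['time'],s['qpos'].round(3),s['tool_pos'].round(3),s['tool_rot'].round(3),s['ft_force'].round(1))
from scipy.optimize import least_squares
```

```text
1.4 [-1.398  0.061  1.887 -0.     1.203 -0.069] [ 0.104 -0.424  0.42 ] [-3.109e+00 -3.780e-01  1.000e-03] [ 0.2 -0.3  1.7]
```

Call:
jog_arm(
  commands=[0.0854,0,-0.035,-0.02,0,0.0854,0,-0.035,-0.02,0,0.0854,0,-0.035,-0.018,0,0.0854,0,-0.035,-0.018,0,0.0854,0,-0.015,-0.01,0],
)

```text
time: 1.82
tool_pos: [0.0656, -0.2638, 0.5118]
tool_rot: [-3.113, -0.379, 0.001]
ft_force: [-0.6, -1.2, 1.7]
width: 0.995
```

Run:
```python
from h import *
s=telemetry.state(); print(s['time'],s['qpos'].round(3),s['tool_pos'].round(3),s['tool_rot'].round(3),s['ft_force'].round(1), np.hypot(*s['tool_pos'][:2]))
```

```text
1.8167 [-1.438e+00 -2.830e-01  1.961e+00 -1.000e-03  1.470e+00 -1.100e-01] [ 0.066 -0.264  0.512] [-3.113e+00 -3.790e-01  1.000e-03] [-0.6 -1.2  1.7] 0.271786423986596
```

Call:
jog_arm(
  commands=[0.064,0.028,-0.0015,0,-6,0.064,0.028,-0.0015,0,-6,0.064,0.028,-0.0015,0,-6,0.064,0.028,-0.0015,0,-6,0.064,0.028,-0.0015,0,-6,0.064,0.028,-0.0015,0,-6],
)

```text
time: 2.32
tool_pos: [0.2049, -0.1719, 0.5166]
tool_rot: [2.838, 1.327, -0.001]
ft_force: [0.9, -0.9, 0.8]
width: 0.747
```

```bash
cat > st.py <<'E'
from h import *
from scipy.spatial.transform import Rotation as R
s=telemetry.state(); M=R.from_rotvec(s['tool_rot']).as_matrix(); p=s['tool_pos']
print(round(s['time'],2),s['qpos'].round(3),p.round(4),'yaw x',np.degrees(np.arctan2(M[1,0],M[0,0])).round(2),'r',np.hypot(*p[:2]).round(3),'az',np.degrees(np.arctan2(p[1],p[0])).round(1),'z ax',M[:,2].round(4),s['ft_force'].round(1),s['width'])
t=np.array([.4845,.058,.096+.054]); print('to grasp in tool axes',(M.T@(t-p)).round(4))
E
python3 st.py
```

```text
2.32 [-0.808 -0.3    1.96  -0.004  1.474 -0.111] [ 0.2049 -0.1719  0.5166] yaw x 50.13 r 0.268 az -40.0 z ax [ 0.0029 -0.0082 -1.    ] [ 0.9 -0.9  0.8] 0.7465015563266021
to grasp in tool axes [0.3573 0.0644 0.3655]
```

Call:
jog_arm(
  commands=[0.064,0.028,-0.0015,0,-6,0.064,0.028,-0.0015,0,-6,0.064,0.028,-0.0015,0,-6,0.064,0.028,-0.0015,0,-6,0.064,0.028,-0.0015,0,-6,0.064,0.028,-0.0015,0,-6,0.064,0.028,-0.0015,0,-6,0.064,0.028,-0.0015,0,-6,0.064,0,0,0,-6],
)

```text
time: 3.07
tool_pos: [0.2623, 0.0509, 0.5164]
tool_rot: [1.866, 2.511, -0.001]
ft_force: [-0.6, -0.4, -0.5]
width: 0.749
```

```bash
python3 st.py
```

```text
3.07 [ 0.089 -0.301  1.962 -0.009  1.472 -0.203] [0.2623 0.0509 0.5164] yaw x 106.76 r 0.267 az 11.0 z ax [ 0.0101 -0.0086 -0.9999] [-0.6 -0.4 -0.5] 0.749410336926805
to grasp in tool axes [-0.0532  0.2121  0.3686]
```

Call:
jog_arm(
  commands=[0.064,-0.006,0.0235,0.03,1,0.064,-0.006,0.0235,0.03,1,0.064,-0.006,0.0235,0.03,0,0.064,-0.006,0.0235,0.03,0,0.064,-0.006,0.0235,0.03,0,0.064,-0.006,0.0235,0.03,0,0.064,-0.006,0.0235,0.03,0,0.064,-0.006,0.0235,0.03,0,0.064,0,0,0,0],
)

```text
time: 3.82
tool_pos: [0.4692, 0.0599, 0.2735]
tool_rot: [1.876, 2.488, 0.017]
ft_force: [-2.8, 0.1, -0.4]
width: 0.752
```

```bash
python3 st.py
```

```text
3.82 [ 0.068  0.263  2.04  -0.011  0.813 -0.203] [0.4692 0.0599 0.2735] yaw x 105.95 r 0.473 az 7.3 z ax [ 0.0266 -0.0065 -0.9996] [-2.8  0.1 -0.4] 0.7516875032124786
to grasp in tool axes [-0.0043  0.0112  0.1239]
```

Call:
jog_arm(
  commands=[0.064,-0.002,0.005,0.02,0.7,0.064,-0.002,0.005,0.02,0.7,0.064,0,0,0.02,0,0.064,0,0,0.015,0,0.064,0,0,0,0,0.064,0,0,0,0],
)

```text
time: 4.32
tool_pos: [0.4832, 0.0581, 0.1949]
tool_rot: [1.91, 2.466, 0.014]
ft_force: [1.0, -0.2, 0.6]
width: 0.75
```

```bash
python3 st.py;  python3 - <<'E'
from h import *
for c in ('scene','top'):
    p=optics.read_camera(c); save(p,c+'2.png')
    b=cv2.imread('pics/%s2.png'%c); cv2.imwrite('pics/%s2z.png'%c,cv2.resize(b[120:300,150:390],(800,600),interpolation=3))
E
```

```text
4.32 [ 0.062  0.403  2.085 -0.014  0.631 -0.179] [0.4832 0.0581 0.1949] yaw x 104.46 r 0.487 az 6.9 z ax [ 0.0237 -0.0066 -0.9997] [ 1.  -0.2  0.6] 0.7499434602020458
to grasp in tool axes [0.0001 0.0003 0.0449]
```

View pics/scene2z.png

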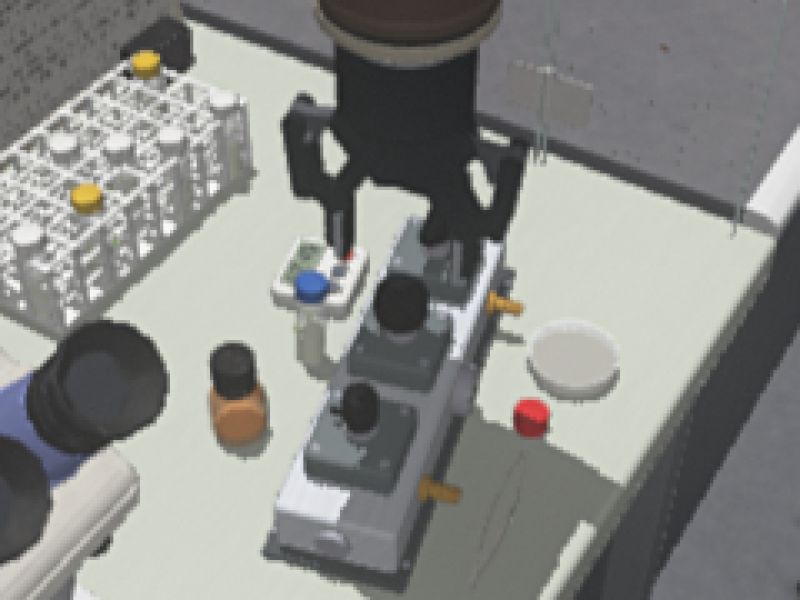

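View pics/top2z.png

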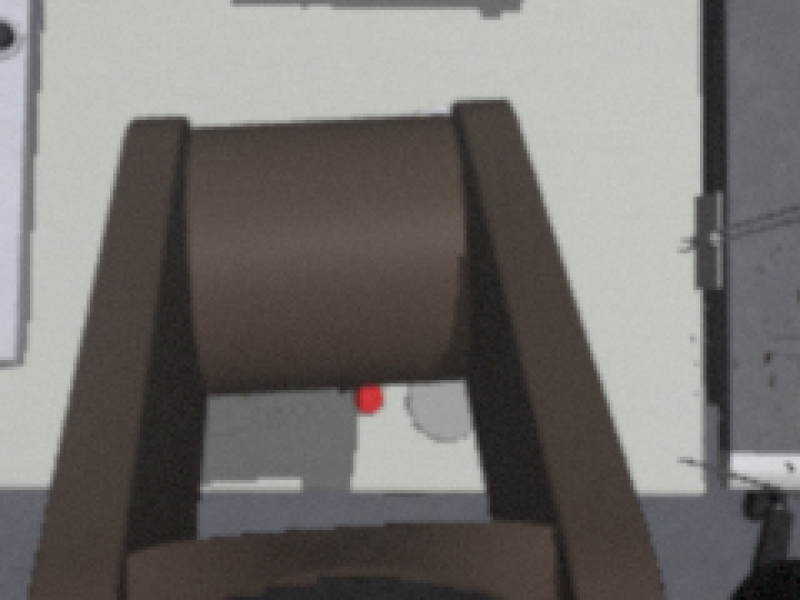

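The scene picture shows the fingers straddling the vent head at zoomed (400,300), clear of the vial and the neighbouring knobs. I'll descend and grip.

Call:
jog_arm(
  commands=[0.064,0,0,0.02,0,0.064,0,0,0.018,0,0.064,0,0,0.008,0,0.064,0,0,0.002,0,0.064,0,0,0,0],
)

```text
time: 4.83
tool_pos: [0.4881, 0.0582, 0.1526]
tool_rot: [1.904, 2.459, 0.027]
ft_force: [0.3, -0.7, 0.3]
width: 0.751
```

```bash
python3 st.py
```

```text
4.83 [ 0.062  0.479  2.112 -0.016  0.516 -0.177] [0.4881 0.0582 0.1526] yaw x 104.48 r 0.492 az 6.8 z ax [ 0.0357 -0.0059 -0.9993] [ 0.3 -0.7  0.3] 0.7509572056657491
to grasp in tool axes [ 0.0007 -0.0036  0.0025]
```

Call:
jog_arm(
  commands=[0.064,0.0007,-0.0055,0.002,0,0.064,0,0,0.002,0,0.064,0,0,0,0],
)

```text
time: 5.08
tool_pos: [0.4831, 0.0575, 0.1504]
tool_rot: [1.902, 2.457, 0.03]
ft_force: [0.8, -1.1, -0.6]
width: 0.748
```

```bash
python3 st.py
```

```text
5.08 [ 0.061  0.477  2.126 -0.017  0.5   -0.177] [0.4831 0.0575 0.1504] yaw x 104.48 r 0.487 az 6.8 z ax [ 0.0386 -0.0057 -0.9992] [ 0.8 -1.1 -0.6] 0.7483087533533277
to grasp in tool axes [0.0001 0.0014 0.0005]
```

Call:
jog_arm(
  commands=[0.03,0,0,0.003,0,0.03,0,0,0,0,0.03,0,0,0,0,0.03,0,0,0,0,0.0,0,0,0,0,0.0,0,0,0,0],
)

```text
time: 5.58
tool_pos: [0.4828, 0.0573, 0.1488]
tool_rot: [1.902, 2.457, 0.029]
ft_force: [0.1, 0.3, -2.9]
width: 0.382
```

```bash
python3 st.py
```

```text
5.58 [ 0.061  0.48   2.128 -0.017  0.496 -0.177] [0.4828 0.0573 0.1488] yaw x 104.49 r 0.486 az 6.8 z ax [ 0.0386 -0.0059 -0.9992] [ 0.1  0.3 -2.9] 0.38184021314415634
to grasp in tool axes [ 0.0002  0.0019 -0.0011]
```

Call:
jog_arm(
  commands=[0.0,0,0.0002,-0.005,0,0.0,0,0.0002,-0.005,0,0.0,0,0.0002,-0.005,0,0.0,0,0.0002,-0.005,0],
)

```text
time: 5.92
tool_pos: [0.4829, 0.0574, 0.1696]
tool_rot: [1.902, 2.458, 0.028]
ft_force: [0.2, -1.9, 3.4]
width: 0.377
```

```bash
python3 st.py
```

```text
5.92 [ 0.061  0.442  2.113 -0.017  0.549 -0.178] [0.4829 0.0574 0.1696] yaw x 104.5 r 0.486 az 6.8 z ax [ 0.0373 -0.0063 -0.9993] [ 0.2 -1.9  3.4] 0.37684189453964795
to grasp in tool axes [0.0005 0.001  0.0196]
```

Call:
jog_arm(
  commands=[0.0,0,0,-0.003,0,0.0,0,0,-0.002,0,0.0,0,0,0,0],
)

```text
time: 6.17
tool_pos: [0.4826, 0.0574, 0.1756]
tool_rot: [1.902, 2.458, 0.028]
ft_force: [4.4, 0.6, -3.1]
width: 0.376
```

```bash
python3 st.py
python3 - <<'E'
from h import *
p=optics.read_camera('scene'); save(p,'scene3.png'); C=cloud(p)
b=cv2.imread('pics/scene3.png'); cv2.imwrite('pics/s3z.png',cv2.resize(b[150:270,200:360],(800,600),interpolation=3))
E
```

```text
6.17 [ 0.061  0.431  2.11  -0.016  0.563 -0.178] [0.4826 0.0574 0.1756] yaw x 104.5 r 0.486 az 6.8 z ax [ 0.0376 -0.0063 -0.9993] [ 4.4  0.6 -3.1] 0.375673214334483
to grasp in tool axes [0.0004 0.0011 0.0256]
```

View pics/s3z.png

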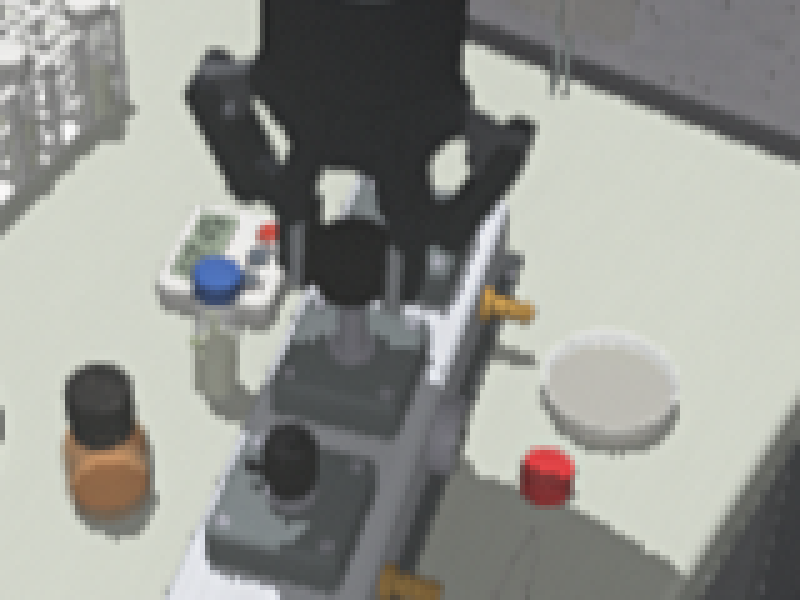

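The zoomed picture shows the knob held at (350,260) with its stem exposed, and the 26.8 mm rise with the force reversing means it is at the stop. I'll let go and wait over two seconds.

Call:
jog_arm(
  commands=[0.064,0,0,0,0,0.064,0,0,0,0,0.064,0,0,0,0,0.064,0,0,0,0,0.064,0,0,0,0,0.064,0,0,0,0,0.064,0,0,0,0,0.064,0,0,0,0,0.064,0,0,0,0,0.064,0,0,0,0,0.064,0,0,0,0,0.064,0,0,0,0,0.064,0,0,0,0,0.064,0,0,0,0,0.064,0,0,0,0,0.064,0,0,0,0,0.064,0,0,0,0,0.064,0,0,0,0,0.064,0,0,0,0,0.064,0,0,0,0],
)

```text
time: 7.88
tool_pos: [0.4824, 0.0577, 0.1766]
tool_rot: [1.902, 2.457, 0.029]
ft_force: [0.2, 0.5, 1.1]
width: 0.749
```

```bash
python3 st.py
python3 - <<'E'
from h import *
p=optics.read_camera('scene'); save(p,'scene4.png'); C=cloud(p)
n=(np.hypot(C[...,0]-.4845,C[...,1]-.058)<.018)&(p['depth']>0); print(np.percentile(C[n][:,2],[5,50,95]))
b=cv2.imread('pics/scene4.png'); cv2.imwrite('pics/s4z.png',cv2.resize(b[150:270,200:360],(800,600),interpolation=3))
E
```

```text
7.88 [ 0.062  0.429  2.11  -0.015  0.565 -0.178] [0.4824 0.0577 0.1766] yaw x 104.49 r 0.486 az 6.8 z ax [ 0.0383 -0.0059 -0.9992] [0.2 0.5 1.1] 0.7489187459074634
to grasp in tool axes [0.0002 0.0011 0.0267]
[0.06648033 0.12630131 0.20423106]
```

View pics/s4z.png

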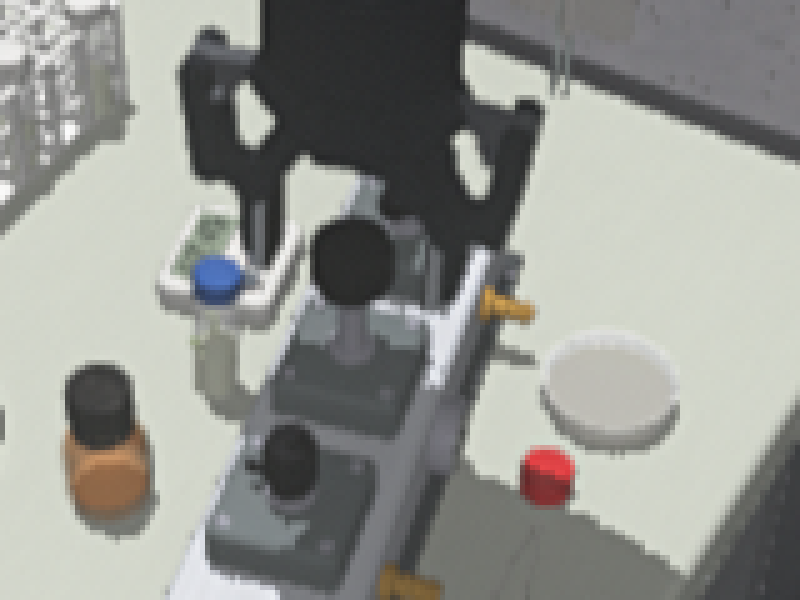

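The knob stays out by itself with the jaws open: head at zoomed (350,260), stem visible. I'll wait a little longer, then grip it again.

Call:
jog_arm(
  commands=[0.064,0,0,0,0,0.064,0,0,0,0,0.064,0,0,0,0,0.064,0,0,0,0,0.064,0,0,0,0,0.064,0,0,0,0,0.064,0,0,0,0,0.064,0,0,0,0,0.064,0,0,0,0,0.064,0,0,0,0,0.064,0,0,0,0,0.064,0,0,0,0,0.03,0,0,0,0,0.03,0,0,0,0,0.03,0,0,0,0,0.03,0,0,0,0,0.0,0,0,0,0,0.0,0,0,0,0],
)

```text
time: 9.43
tool_pos: [0.4826, 0.0578, 0.1768]
tool_rot: [1.902, 2.457, 0.03]
ft_force: [0.6, 0.4, 1.8]
width: 0.379
```

```bash
python3 st.py
```

```text
9.43 [ 0.062  0.429  2.109 -0.015  0.565 -0.178] [0.4826 0.0578 0.1768] yaw x 104.49 r 0.486 az 6.8 z ax [ 0.0386 -0.0059 -0.9992] [0.6 0.4 1.8] 0.37934261153008125
to grasp in tool axes [0.0001 0.0009 0.0268]
```

Call:
jog_arm(
  commands=[0.0,0,-0.0002,0.005,0,0.0,0,-0.0002,0.005,0,0.0,0,-0.0002,0.005,0,0.0,0,-0.0002,0.005,0,0.0,0,-0.0002,0.003,0],
)

```text
time: 9.85
tool_pos: [0.4825, 0.0577, 0.1529]
tool_rot: [1.902, 2.457, 0.031]
ft_force: [1.6, 2.7, -3.5]
width: 0.378
```

```bash
python3 st.py
```

```text
9.85 [ 0.061  0.472  2.126 -0.016  0.505 -0.177] [0.4825 0.0577 0.1529] yaw x 104.48 r 0.486 az 6.8 z ax [ 0.0393 -0.0055 -0.9992] [ 1.6  2.7 -3.5] 0.37804373526694207
to grasp in tool axes [-0.0001  0.0019  0.0029]
```

Call:
jog_arm(
  commands=[0.0,0,0,0.002,0,0.0,0,0,0.0015,0,0.0,0,0,0,0],
)

```text
time: 10.1
tool_pos: [0.4825, 0.0577, 0.1521]
tool_rot: [1.901, 2.456, 0.031]
ft_force: [-0.1, 1.7, -5.0]
width: 0.377
```

```bash
python3 st.py
```

```text
10.1 [ 0.062  0.473  2.127 -0.017  0.502 -0.177] [0.4825 0.0577 0.1521] yaw x 104.49 r 0.486 az 6.8 z ax [ 0.0401 -0.0056 -0.9992] [-0.1  1.7 -5. ] 0.37740403956699337
to grasp in tool axes [-0.0002  0.0019  0.0022]
```

Call:
jog_arm(
  commands=[0.0,0,0,0.003,0,0.0,0,0,0.003,0,0.0,0,0,0.002,0],
)

```text
time: 10.35
tool_pos: [0.4828, 0.0576, 0.1485]
tool_rot: [1.9, 2.455, 0.034]
ft_force: [-10.1, 2.9, 54.2]
width: 0.377
```

```bash
python3 st.py
```

```text
10.35 [ 0.062  0.479  2.13  -0.018  0.489 -0.177] [0.4828 0.0576 0.1485] yaw x 104.5 r 0.486 az 6.8 z ax [ 0.0429 -0.0057 -0.9991] [-10.1   2.9  54.2] 0.37721770383056075
to grasp in tool axes [-0.0001  0.0018 -0.0014]
```

The knob is bottomed out. I'll relieve the force, release, then rise.

Call:
jog_arm(
  commands=[0.0,0,0,-0.001,0,0.064,0,0,0,0,0.064,0,0,0,0,0.064,0,0,0,0,0.064,0,0,0,0,0.064,0,0,0,0,0.064,0,0,-0.015,0,0.064,0,0,-0.03,0,0.064,0,0,-0.03,0,0.064,0,0,-0.03,0,0.064,0,-0.01,-0.03,0,0.064,0,-0.025,-0.03,0,0.064,0,-0.025,-0.03,0,0.064,0,-0.025,-0.03,0,0.064,0,-0.025,-0.03,0,0.064,0,-0.025,-0.03,0,0.064,0,-0.025,-0.03,0,0.064,0,0,0,0],
)

```text
time: 11.85
tool_pos: [0.307, 0.0179, 0.4694]
tool_rot: [1.9, 2.459, 0.026]
ft_force: [1.7, -0.2, 1.2]
width: 0.751
```

```bash
python3 st.py
python3 - <<'E'
from h import *
for c in ('scene','top'):
    p=optics.read_camera(c); save(p,c+'5.png'); C=cloud(p); d=p['depth']>0
    n=(np.hypot(C[...,0]-.4845,C[...,1]-.058)<.014)&d; print(c,np.percentile(C[n][:,2],[50,90,99]))
    for nm,(x,y) in dict(slim=(.465,.137),bar=(.503,-.02)).items():
        n=(np.hypot(C[...,0]-x,C[...,1]-y)<.04)&(C[...,2]>.078)&(C[...,2]<.2)&d; T=C[n]
        if len(T): print(nm,n.sum(),T.mean(0).round(4),T.min(0).round(3),T.max(0).round(3))
    b=cv2.imread('pics/%s5.png'%c); cv2.imwrite('pics/%s5z.png'%c,cv2.resize(b[120:300,150:390],(800,600),interpolation=3))
E
```

```text
11.85 [-0.035 -0.222  2.019 -0.006  1.307 -0.288] [0.307  0.0179 0.4694] yaw x 104.58 r 0.307 az 3.3 z ax [ 0.0372 -0.0073 -0.9993] [ 1.7 -0.2  1.2] 0.7506010990056695
to grasp in tool axes [-0.0006  0.1709  0.3255]
scene [0.10398643 0.10603021 0.10708582]
slim 147 [0.4625 0.1393 0.0924] [0.453 0.125 0.078] [0.482 0.147 0.102]
bar 126 [ 0.5034 -0.0182  0.0972] [ 0.494 -0.044  0.079] [0.516 0.003 0.104]
top [0.10533551 0.10696079 0.10892617]
slim 70 [0.4643 0.1368 0.0974] [0.453 0.127 0.079] [0.482 0.146 0.103]
bar 133 [ 0.5054 -0.0208  0.0996] [ 0.494 -0.045  0.089] [0.516 0.004 0.104]
```

View pics/scene5z.png

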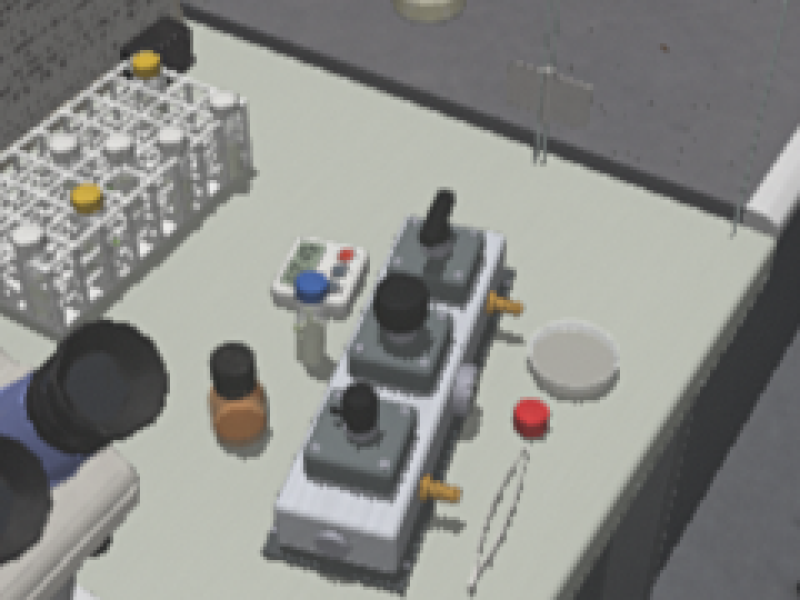

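View pics/top5z.png

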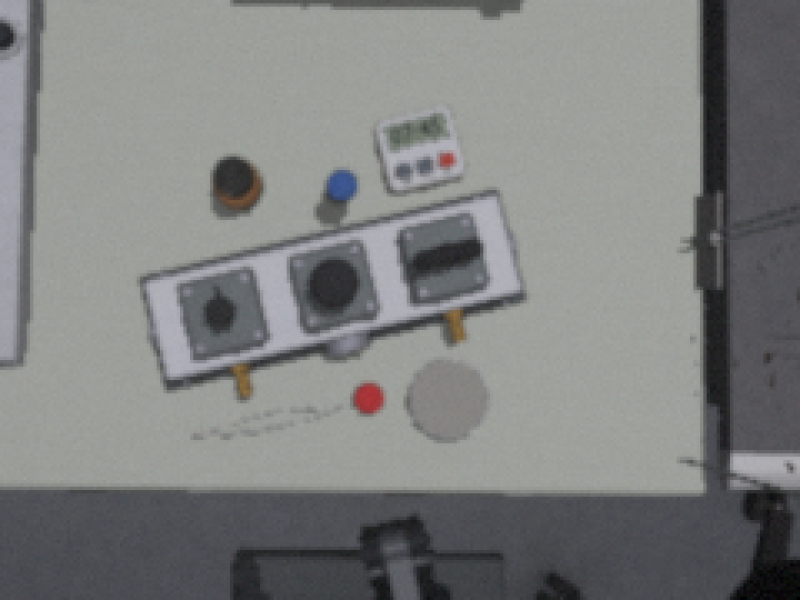

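The vent head top is back at 0.105 m, as at the start. The crossbar, slim knob and loose items haven't moved, and the robot is clear of everything.

```bash
python3 -c "
from rig import bot; print(bot.hand_in())"
```

```text
the job is handed in; nothing more can be done
None
```

The vent knob was pulled up to its detent, left out, and pushed fully home again. The job is handed in, at about 12 s on the robot's clock.

- **Pull:** I swung the arm past in front of the glass pane and gripped the vent head at (0.4845, 0.058). I pulled it up about 25 mm until it stopped; the gripper itself rose 26.8 mm.
- **Two seconds out:** I opened the jaws and the knob stayed out by itself for about 2.5 s.
- **Push home:** I gripped it again and pushed it down until it bottomed. The wrist force peaked at about 54 N, taken through the finger pads. I then released it and retracted.

The last checks all agreed:
- **Vent knob:** its head top measured 0.104–0.105 m, the same as at the start.
- **Other knobs:** the crossbar and slim knob matched their starting positions to within the camera's accuracy.
- **Loose items:** nothing had moved in the pictures.
- **Robot:** it was clear of everything, with wrist force near zero.

The tool drifted about 2° off vertical during the approach. I corrected for it in the grasp and the pull, and saw no effect on the result.

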